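# Shut one drying cabinet, open the other

## Robot

A 7-joint arm with a two-finger parallel gripper is mounted at the origin on the work surface. World frame = base frame: x ahead of the robot, y to its left, z up, the work surface at z = 0. Lengths are in m, angles in degrees, forces in N, time in s.
With the tool pointing down it reaches from about 0.4 to 0.9 m from the base axis. Payload 5.6 kg.
Tool frame: the origin (TCP) lies between the finger pads; the fingertips stand 11 mm ahead of it and the grasp point (between the pads) lies 8 mm behind it; z points along the fingers, y is the line along which they close (so a half turn about z gives the same grasp; the last joint's range is limited). The gripper opens to 92 mm and grips with 3 to 60 N. Pads are 20 mm wide; open, the fingers measure 128 mm over their backs; the gripper's body (75 mm by 189 mm) begins 69 mm behind the grasp point.
Start: joints at [62.109, 26.786, -0.665, 91.828, 0.344, 61.387, -3.226], TCP at [0.279, -0.587, 0.226] pointing down, gripper open.
Joint ranges: [-144.91, 144.91], [-17.63, 115.5], [-89.93, 88.59], [15.96, 139.68], [-74.01, 254.01], [8.47, 105.57], [-167.45, 167.45]. Speed limits (degrees/s): [147.25, 147.25, 180, 180, 180, 180, 180].

## Interface

Orientations are given as [roll, pitch, yaw] about the fixed x, y, z axes, in that order (R = Rz(yaw) Ry(pitch) Rx(roll)).
In Python, from workcell import manip, cams, workorder gives the robot as it stands.
- The arm moves only by the tool jog_arm, never from a script. Its arguments are lists of equal length, an entry for each row: "dp": the shift along the tool's x, y, z in units of 0.4 m (1.0 is 0.4 m), a list of three; "angular": the turn, a rotation vector about the tool's x, y, z in units of pi rad (1.0 is pi rad), a list of three; "fingers": the opening, from -1 (shut) to 1 (fully open). In form: {"dp": [[dx, dy, dz], ...], "angular": [[wx, wy, wz], ...], "fingers": [fingers, ...]}. A call has 1 to 10 rows; each row is the pose to reach, as a shift and turn from the pose commanded when the call began, along the tool's axes at that moment, turning the shorter way round; what a row does not reach only later rows make up. A row lasts 1/12 s, in which the tool goes at most 41.7 mm and 7.16 degrees, less where a joint would pass 70% of its speed; a pose out of reach is approached as far as the arm can. A call with a number of a shift or a turn outside -1 to 1 is refused whole. A call with a gripper value outside its range is refused whole. The fingers move at their own pace and stop on an object; "grip_force" is the grip in N (left out, the last holds). Time passes only in rows, so rows that repeat a pose let the fingers close. It gives the time, the measured TCP pose, the force, the opening and the grip force at its end, in the units of the state.
- manip.read_state(): the state, without advancing time (a new reading comes with each control period).
- cams.snapshot(name): name is "scene" or "top"; returns (picture, depth): 400x640x3 uint8, red, green, blue; 400x640 float32, m along the optical axis (not along the pixel's ray), 0 where there is no reading.
- cams.get_calibration(name): a dict with "mtx" (3x3 intrinsics, pixels), "rvec" (rotation vector, rad) and "tvec" (3), from world to camera coordinates, as OpenCV has them. Camera axes: x right, y down, z forward; pixel columns grow to the right and rows downward; lengths in m; the calibration is good to about 2 mm. A picture is of the moment at which its call begins. get_calibration takes no time and is no camera call.
- workorder.job_done(): hands the job in; it is judged then, once.
The state is a dict: "time_s": time; "q": joint angles; "qvel": joint speeds; "effort": joint torques, N m; "tcp_pos": TCP position; "tool_rot": TCP orientation; "ft_force": force on the tool from outside, world axes, zero at the start; "torque": the same for the moment, N m; "grip_width": finger opening in m; "grasp_force": force on a finger pad.
Only numpy, scipy, OpenCV 4.12 (cv2) and the standard library are available. Lean on these libraries where they do the work, as an engineer would, in place of code of your own. Each camera call takes 0.05 s, during which the arm holds its last target. There are 200 camera calls.

## Task

The blue-doored drying cabinet has been left open: push its drop-down door up until it is fully shut. Only when it is shut, pull the orange cabinet's door down as far as it goes, so that its vials can be fetched with just one cabinet open to the damp air at any time. Leave the glassware and bottles around them standing where they are.

Things in the scene. Friction and masses are not known exactly. Their poses are not given: they have to be found in the camera images.
- blue_door (a joint): angle of the blue cabinet's door about its bottom hinge: 0 = shut (door upright against the cabinet's front), grows as it folds down towards the robot, 1.4 = fully down at its stop (not quite level). A stiff hinge: the door stays where it is left, about 3 to 5 N at the bar move it.
- blue_door_hinge (a point): middle of the blue door's hinge line, 45 mm above the bench, at the lower front edge of the cabinet. Its frame turns with the door: y along the hinge, z from hinge to handle bar, -x out of the door's outer face. The blue door is a clear panel in a frame of that colour, 190 mm wide, 150 mm high, 12 mm thick (outward from the hinge line, towards -x).
- blue_door_bar (a point): middle of the blue door's handle: a round steel bar 12 mm thick, 140 mm long, parallel to the hinge and 205 mm from it, on two end posts in the plane of the door beyond the panel's free edge; clear opening between bar and panel edge 49 by 128 mm. Shut, the bar is 250 mm above the bench and 55 mm over the cabinet's roof. Axes as for the hinge point.
- blue_cabinet: white drying cabinet with blue door, foot and stripes, fixed to the bench: 190 mm wide, 200 mm deep, roof 195 mm above the bench. Origin on the bench under the middle of its front lower edge (the hinge line); -x out of its front, y along the hinge, z up. It may stand left or right.
- orange_door (a joint): angle of the orange cabinet's door about its bottom hinge: 0 = shut (door upright against the cabinet's front), grows as it folds down towards the robot, 1.4 = fully down at its stop (not quite level). A stiff hinge: the door stays where it is left, about 3 to 5 N at the bar move it.
- orange_door_hinge (a point): middle of the orange door's hinge line, 45 mm above the bench, at the lower front edge of the cabinet. Its frame turns with the door: y along the hinge, z from hinge to handle bar, -x out of the door's outer face. The orange door is a clear panel in a frame of that colour, 190 mm wide, 150 mm high, 12 mm thick (outward from the hinge line, towards -x).
- orange_door_bar (a point): middle of the orange door's handle: a round steel bar 12 mm thick, 140 mm long, parallel to the hinge and 205 mm from it, on two end posts in the plane of the door beyond the panel's free edge; clear opening between bar and panel edge 49 by 128 mm. Shut, the bar is 250 mm above the bench and 55 mm over the cabinet's roof. Axes as for the hinge point.
- orange_cabinet: white drying cabinet with orange door, foot and stripes, fixed to the bench: 190 mm wide, 200 mm deep, roof 195 mm above the bench. Origin on the bench under the middle of its front lower edge (the hinge line); -x out of its front, y along the hinge, z up. It may stand left or right.
- amber_bottle: bystander, to be left alone: small amber bottle with white cap, 38 mm diameter, 90 mm tall, standing on the bench between the two cabinets' doors; origin at the centre of its underside, z up
- flask: bystander, to be left alone: conical glass flask, 68 mm wide at the base, 100 mm tall, on the bench near the robot, left; origin at the centre of its underside, z up
- beaker: bystander, to be left alone: glass beaker, 70 mm wide at the rim, 90 mm tall, on the bench near the robot, right; origin at the centre of its underside, z up
- wash_bottle: bystander, to be left alone: white plastic bottle with red cap, 66 mm diameter, 170 mm tall, on the bench at the left; origin at the centre of its underside, z up
- cork_ring: bystander, to be left alone: cork ring, 64 mm outside diameter, 30 mm tall, lying on the roof of the blue-doored cabinet; origin at the centre of its underside, z up
- white_jar: bystander, to be left alone: white jar, 52 mm diameter, 60 mm tall, on the roof of the orange-doored cabinet; origin at the centre of its underside, z up

How it is judged (in metres and radians):
On the way, in this order (a step that is already met when the one before it is completed fails the run):
1. the blue door is fully shut (value of joint blue_door below 0.06 rad), for 0.2 s.
2. the orange door is fully down (value of joint orange_door above 1.3 rad), for 0.2 s.
At the end, for the whole second after the job is handed in: The blue door is shut (within 0.06 rad, about 12 mm at its bar), the orange door is down (beyond 1.3 rad; its stop is at 1.4), and both doors are at rest (value of joint blue_door below 0.06 rad and value of joint orange_door above 1.3 rad and velocity of joint blue_door between -0.05 and 0.05 rad/s and velocity of joint orange_door between -0.05 and 0.05 rad/s); the robot touches nothing.
It fails at once if the orange door is pulled open (beyond 0.25 rad) while the blue door is not shut (beyond 0.12 rad) (value of joint blue_door above 0.12 rad and value of joint orange_door above 0.25 rad).
It fails at once if a bystander is moved by more than 40 mm or tipped by more than 0.5 rad (distance of any of amber_bottle, flask, beaker, wash_bottle, cork_ring, white_jar from where it was at the start of the episode above 0.04 m or angle between any of amber_bottle, flask, beaker, wash_bottle, cork_ring, white_jar's own z axis and vertical above 0.5 rad).
It also fails if it takes over 64 s, if anything falls off the work surface, if the arm or the gripper's body presses on something with over 40 N, if the wrist force passes 120 N, or if a joint passes its speed limit or range.

## Working session

There is one attempt and no reset: what is moved stays moved. The work goes in short steps, Python scripts to look and compute and a tool call to move; the robot and the scene stay as the last step left them, time stands still between calls to the robot, and variables do not carry over. Pictures are saved under pics/ and viewed, at most 10 in all, crops included, and the job is handed in when it is done.

Besides the shell and the picture viewer there is one more tool, called after "Request:" as name(argument=value, ...), one argument or row to a line, values as JSON. jog_arm: Moves the arm, as the interface text tells. Shifts and turns lie within -1 to 1; 1 stands for 0.4 m of shift or pi rad of turn. Its arguments: {"type":"object","properties":{"dp":{"type":"array","items":{"type":"array","items":{"type":"number"}}},"angular":{"type":"array","items":{"type":"array","items":{"type":"number"}}},"fingers":{"type":"array","items":{"type":"number"}},"grip_force":{"type":"number"}},"required":["dp","angular","fingers"]}

```bash
mkdir -p pics; python3 - <<'E'
from workcell import manip,cams
import cv2,numpy as np
print(manip.read_state())
for n in("scene","top"):
    p,d=cams.snapshot(n); cv2.imwrite(f"pics/{n}0.png",p[:,:,::-1]); np.savez(f"{n}0.npz",p=p,d=d)
    print(n,cams.get_calibration(n))
E
```

```text
{'time_s': 0.0, 'q': array([62.10791896, 26.83400552, -0.66477619, 91.8814008 ,  0.34506793,
       61.38909363, -3.2244008 ]), 'qvel': array([ 0.04961334,  0.05880234,  0.00361538,  0.10409361, -0.07914784,
       -0.04849111,  0.06148143]), 'effort': array([ 1.03834067e-03, -5.20577824e+01, -1.13996520e-02, -2.43749857e+01,
       -5.63701533e-02,  1.72566099e-02,  1.70221447e-04]), 'tcp_pos': array([ 0.27877901, -0.58653647,  0.22465949]), 'tool_rot': array([-1.79897790e+02,  8.31850275e-03,  2.54266647e+01]), 'ft_force': array([ 0.31178916, -0.51503544,  0.75020328]), 'torque': array([-0.04322498, -0.0101463 ,  0.01790741]), 'grasp_force': 0.0, 'grip_width': 0.09181619154008439}
scene {'mtx': array([[398.76559452,   0.        , 316.12766925],
       [  0.        , 398.76559452, 207.14774256],
       [  0.        ,   0.        ,   1.        ]]), 'rvec': array([ 2.35284516, -1.59580621,  0.26983012]), 'tvec': array([-0.17179992,  0.53816617,  1.36113532])}
top {'mtx': array([[494.43749403,   0.        , 318.34069755],
       [  0.        , 494.43749403, 196.33649681],
       [  0.        ,   0.        ,   1.        ]]), 'rvec': array([ 2.18971146, -2.1393197 ,  0.14576819]), 'tvec': array([-0.0058804 ,  0.55154293,  1.3786994 ])}
```

View pics/scene0.png

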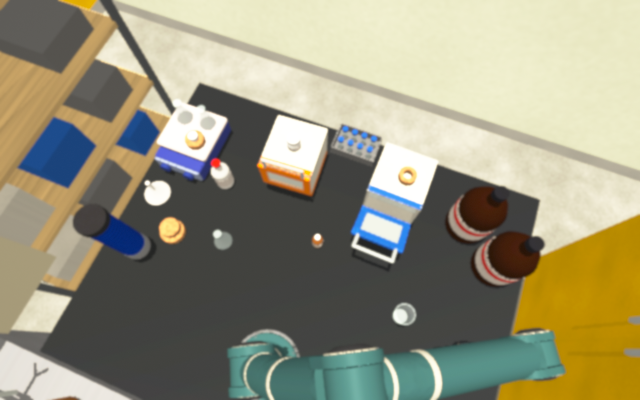

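View pics/top0.png

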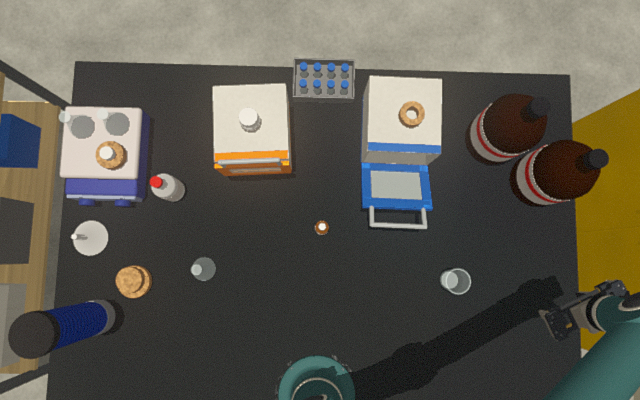

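The overhead view shows the blue cabinet on the right: roof px x 363–442, y 77–145, with its door folded down and the bar at about (397,225). The orange cabinet is on the left: roof px x 213–290, y 85–152, door upright. The amber bottle is at (321,228), the beaker at (456,281) and the flask at (203,268).

```bash
cat >h.py <<'E'
import numpy as np,cv2
from workcell import manip,cams
def cloud(n,d):
    c=cams.get_calibration(n);K=c["mtx"];R=cv2.Rodrigues(np.array(c["rvec"]))[0];t=np.array(c["tvec"]).ravel()
    v,u=np.mgrid[:400,:640]
    P=np.stack([(u-K[0,2])/K[0,0]*d,(v-K[1,2])/K[1,1]*d,d],-1)
    W=(P-t)@R; W[d==0]=np.nan
    return W
E
python3 - <<'E'
from h import *
np.set_printoptions(precision=3,suppress=True)
Z=np.load("top0.npz");p,d=Z["p"],Z["d"];W=cloud("top",d)
hsv=cv2.cvtColor(p,cv2.COLOR_RGB2HSV)
def rep(nm,box,zlo,zhi,mask=None):
    x0,x1,y0,y1=box;Q=W[y0:y1,x0:x1];m=(Q[...,2]>zlo)&(Q[...,2]<zhi)
    if mask is not None:m&=mask[y0:y1,x0:x1]
    q=Q[m]; print(nm,len(q),"med",np.median(q,0),"p2",np.percentile(q,2,axis=0),"p98",np.percentile(q,98,axis=0));return q
for nm,b in (("blue",(355,450,60,150)),("orange",(205,300,70,180))):
    q=rep(nm+" roof",b,.185,.205)
    print(cv2.minAreaRect((q[:,:2]*1000).astype(np.float32)), cv2.boxPoints(cv2.minAreaRect((q[:,:2]*1000).astype(np.float32))))
blue=(hsv[...,0]>98)&(hsv[...,0]<125)&(hsv[...,1]>130)&(hsv[...,2]>90)
q=rep("bluedoor",(355,440,160,215),.02,.3,blue)
A=np.c_[q[:,0],np.ones(len(q))];print("slope z(x)",np.linalg.lstsq(A,q[:,2],rcond=None)[0])
q=rep("bluebar",(365,432,218,232),.02,.4)
for u in (375,385,397,410,422): print(u,[ (v,W[v,u]) for v in range(220,232,2)])
q=rep("obar",(205,300,70,185),.225,.4)
for v in range(140,180,3): print(v,W[v,252],p[v,252])
rep("amber",(305,335,215,245),.02,.3);rep("beaker",(435,475,260,300),.02,.3);rep("flask",(185,220,250,285),.02,.3);rep("wash",(150,187,170,205),.02,.3);rep("cork",(395,428,98,130),.21,.3);rep("jar",(235,265,105,135),.21,.3)
E
```

```text
blue roof 4853 med [ 0.753 -0.201  0.195] p2 [ 0.661 -0.301  0.19 ] p98 [ 0.847 -0.117  0.201]
((753.7051391601562, -209.37860107421875), (190.8588104248047, 197.29986572265625), 89.38583374023438) [[ 654.038 -303.745]
 [ 851.327 -305.86 ]
 [ 853.372 -115.012]
 [ 656.084 -112.897]]
orange roof 5350 med [0.711 0.187 0.195] p2 [0.606 0.096 0.19 ] p98 [0.816 0.28  0.2  ]
((711.4974365234375, 188.11024475097656), (219.64686584472656, 190.6705322265625), 3.893143892288208) [[595.455 275.769]
 [608.4    85.538]
 [827.54  100.452]
 [814.595 290.682]]
bluedoor 1656 med [ 0.561 -0.206  0.092] p2 [ 0.514 -0.299  0.045] p98 [ 0.648 -0.113  0.116]
slope z(x) [-0.513  0.379]
bluebar 304 med [ 0.468 -0.208  0.139] p2 [ 0.461 -0.278  0.127] p98 [ 0.486 -0.13   0.144]
375 [(220, array([ 0.49 , -0.16 ,  0.001])), (222, array([ 0.485, -0.16 , -0.003])), (224, array([ 0.469, -0.142,  0.143])), (226, array([ 0.464, -0.142,  0.139])), (228, array([ 0.467, -0.16 ,  0.001])), (230, array([ 0.461, -0.161, -0.002]))]
385 [(220, array([ 0.491, -0.189,  0.002])), (222, array([ 0.485, -0.19 , -0.003])), (224, a
[... 1303 characters left out ...]
1  45]
167 [0.604 0.18  0.187] [134  83  41]
170 [0.611 0.19  0.105] [161 131 101]
173 [0.608 0.194 0.073] [151  83  33]
176 [0.611 0.202 0.001] [58 51 46]
179 [ 0.602  0.202 -0.002] [60 48 42]
amber 152 med [ 0.461 -0.004  0.062] p2 [ 0.444 -0.022  0.041] p98 [0.48  0.014 0.095]
beaker 428 med [ 0.323 -0.388  0.068] p2 [ 0.292 -0.405  0.022] p98 [ 0.356 -0.34   0.093]
flask 348 med [0.341 0.32  0.05 ] p2 [0.314 0.301 0.021] p98 [0.367 0.344 0.104]
wash 674 med [0.556 0.416 0.115] p2 [0.531 0.396 0.031] p98 [0.59  0.449 0.172]
cork 421 med [ 0.746 -0.222  0.224] p2 [ 0.716 -0.251  0.211] p98 [ 0.775 -0.192  0.23 ]
jar 404 med [0.711 0.184 0.254] p2 [0.693 0.162 0.215] p98 [0.737 0.207 0.259]
```

Measured: blue hinge at about (0.655, -0.209), door at about 1.11 rad, bar at about (0.466, -0.206, 0.135). The orange cabinet has a yaw of about 4° and its bar is at about (0.607, 0.18, 0.25). I'll straddle the blue bar with the tool pointing down and carry it along its arc.

```bash
cat >>h.py <<'E'
from scipy.spatial.transform import Rotation as Ro
def go(targets,yaws,start=None):
    """print rows (units) from the current pose (tool down) to targets"""
    s=manip.read_state();R=Ro.from_euler("xyz",s["tool_rot"],degrees=True);p=s["tcp_pos"]
    for t,y in zip(targets,yaws):
        d=R.inv().apply(np.array(t)-p)/.4
        w=(R.inv()*Ro.from_euler("xyz",[180,0,y],degrees=True)).as_rotvec()/np.pi
        print(np.round(d,3).tolist(),np.round(w,3).tolist())
E
python3 - <<'E'
from h import *
go([(.466,-.206,.25)],[89.4])
Z=np.load("top0.npz");W=cloud("top",Z["d"])
Q=W[150:175,205:300].reshape(-1,3);q=Q[(Q[:,2]>.235)&(Q[:,0]<.65)]
print(len(q),np.median(q,0),np.percentile(q,[2,98],axis=0),np.polyfit(q[:,1],q[:,0],1))
E
```

```text
[0.831, -0.659, -0.062] [-0.0, -0.0, -0.355]
312 [0.60708151 0.1795625  0.25443925] [[0.59804464 0.10779667 0.24526562]
 [0.61559487 0.25147398 0.25958186]] [-0.06834635  0.61927648]
```

Request:
jog_arm(
  dp=[
    [0.831, -0.659, -0.062],
    [0.831, -0.659, -0.062],
    [0.831, -0.659, -0.062],
    [0.831, -0.659, -0.062],
    [0.831, -0.659, -0.062],
    [0.831, -0.659, -0.062],
    [0.831, -0.659, -0.062],
    [0.831, -0.659, -0.062],
    [0.831, -0.659, -0.062],
    [0.831, -0.659, -0.062],
  ],
  angular=[
    [0, 0, -0.355],
    [0, 0, -0.355],
    [0, 0, -0.355],
    [0, 0, -0.355],
    [0, 0, -0.355],
    [0, 0, -0.355],
    [0, 0, -0.355],
    [0, 0, -0.355],
    [0, 0, -0.355],
    [0, 0, -0.355],
  ],
  fingers=[0, 0, 0, 0, 0, 0, 0, 0, 0, 0],
  grip_force=20,
)

```text
time_s: 0.93
tcp_pos: [0.4626, -0.2118, 0.2499]
tool_rot: [-180.0, 0.0, 89.6]
ft_force: [0.6, 0.2, 0.9]
grip_width: 0.0457
grasp_force: 0.0
```

Request:
jog_arm(
  dp=[
    [0.01, 0.007, 0],
    [0.01, 0.007, 0.1],
    [0.01, 0.007, 0.2],
    [0.01, 0.007, 0.29],
    [0.01, 0.007, 0.308],
    [0.01, 0.007, 0.308],
  ],
  angular=[
    [0, 0, 0],
    [0, 0, 0],
    [0, 0, 0],
    [0, 0, 0],
    [0, 0, 0],
    [0, 0, 0],
  ],
  fingers=[0, 0, 0, 0, 0, 0],
)

```text
time_s: 1.43
tcp_pos: [0.4635, -0.2091, 0.1245]
tool_rot: [-179.7, -0.1, 89.3]
ft_force: [0.6, 0.5, 0.3]
grip_width: 0.0457
grasp_force: 0.0
```

```bash
python3 - <<'E'
from h import *
a,d1=cams.snapshot("scene");b,d2=cams.snapshot("top")
im=np.hstack([cv2.resize(a[130:330,280:480],(400,400)),cv2.resize(b[120:280,330:490],(400,400))])
cv2.imwrite("pics/grasp.png",im[:,:,::-1]);print(manip.read_state())
E
```

```text
{'time_s': 1.5333, 'q': array([ 38.44497694,  23.03845978, -21.63816092, 114.6784035 ,
        11.9229881 ,  44.2919661 ,   9.12332758]), 'qvel': array([ 0.25503537, -1.69451479, -0.31967419, -0.95659125,  0.16071578,
       -0.10546309, -0.09262708]), 'effort': array([-3.65006982e-02, -3.94344592e+01, -3.28909904e+00, -1.79717213e+01,
       -3.25546972e-02,  6.76980754e-02, -3.14197758e-03]), 'tcp_pos': array([ 0.46626091, -0.21008272,  0.12789625]), 'tool_rot': array([1.79919033e+02, 2.35569522e-02, 8.93157779e+01]), 'ft_force': array([-0.14269724, -0.43724688,  0.68261136]), 'torque': array([-0.05043947, -0.08154935, -0.04227482]), 'grasp_force': 0.0, 'grip_width': 0.04582109188368962}
```

View pics/grasp.png

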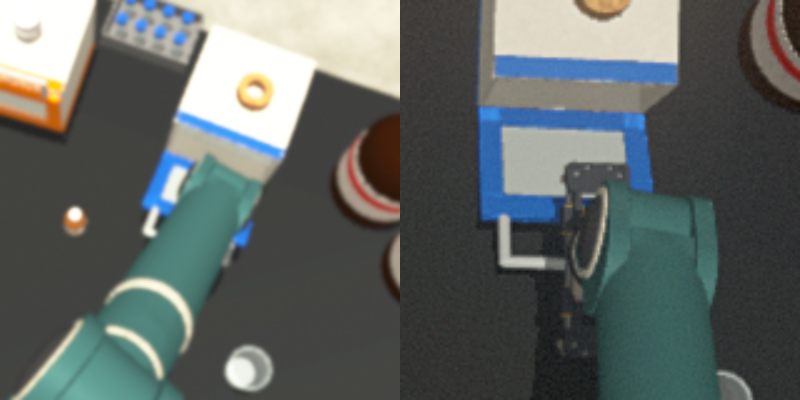

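The bar (left half of its visible length at about (530,263) in the right-hand crop) lies between the fingers. Now close on it.

Request:
jog_arm(
  dp=[
    [0, 0, 0],
    [0, 0, 0],
    [0, 0, 0],
    [0, 0, 0],
    [0, 0, 0],
    [0, 0, 0],
  ],
  angular=[
    [0, 0, 0],
    [0, 0, 0],
    [0, 0, 0],
    [0, 0, 0],
    [0, 0, 0],
    [0, 0, 0],
  ],
  fingers=[-1, -1, -1, -1, -1, -1],
  grip_force=15,
)

```text
time_s: 2.03
tcp_pos: [0.4673, -0.21, 0.1274]
tool_rot: [179.7, 0.1, 89.3]
ft_force: [5.2, -0.7, -2.4]
grip_width: 0.0113
grasp_force: 15.0
```

```bash
python3 - <<'E'
from h import *
s=manip.read_state();print(s["tcp_pos"],s["ft_force"],s["grip_width"],s["grasp_force"],s["tool_rot"])
# arc rows: bar centre (door frame radial .205, hinge at x=.655-?)
b=np.array([.466,.136]); 
for hx in(.649,.655):
    h=np.array([hx,.045]);v=b-h;r=np.hypot(*v);a0=np.arctan2(-v[0],v[1]);print(hx,r,a0)
    A=np.linspace(a0,0,13)[1:]
    print([[0,round((-r*np.sin(a)-v[0])/.4,3),round(-(r*np.cos(a)-v[1])/.4,3)] for a in A])
E
```

```text
[ 0.46725722 -0.21002473  0.12743008] [ 5.2457985  -0.72728686 -2.38104437] 0.011276887311588123 14.999611973762512 [1.79732204e+02 5.33704792e-02 8.93257487e+01]
0.649 0.20437710243566914 1.1093368981090908
[[0, np.float64(0.023), np.float64(-0.041)], [0, np.float64(0.05), np.float64(-0.08)], [0, np.float64(0.08), np.float64(-0.117)], [0, np.float64(0.113), np.float64(-0.15)], [0, np.float64(0.149), np.float64(-0.18)], [0, np.float64(0.188), np.float64(-0.207)], [0, np.float64(0.23), np.float64(-0.23)], [0, np.float64(0.273), np.float64(-0.249)], [0, np.float64(0.318), np.float64(-0.264)], [0, np.float64(0.364), np.float64(-0.275)], [0, np.float64(0.41), np.float64(-0.281)], [0, np.float64(0.457), np.float64(-0.283)]]
0.655 0.20976653689280375 1.1220729827841756
[[0, np.float64(0.023), np.float64(-0.043)], [0, np.float64(0.051), np.float64(-0.084)], [0, np.float64(0.081), np.float64(-0.122)], [0, np.float64(0.116), np.float64(-0.157)], [0, np.float64(0.153), np.float64(-0.189)], [0, np.float64(0.193), np.float64(-0.217)], [0, np.float64(0.236), np.float64(-0.241)], [0, np.float64(0.281), np.float64(-0.261)], [0, np.float64(0.327), np.float64(-0.276)], [0, np.float64(0.375), np.float64(-0.288)], [0, np.float64(0.424), np.float64(-0.295)], [0, np.float64(0.472), np.float64(-0.297)]]
```

Request:
jog_arm(
  dp=[
    [0, 0.011, -0.021],
    [0, 0.023, -0.042],
    [0, 0.036, -0.062],
    [0, 0.05, -0.081],
    [0, 0.065, -0.1],
    [0, 0.08, -0.118],
    [0, 0.097, -0.135],
    [0, 0.114, -0.152],
    [0, 0.131, -0.167],
    [0, 0.15, -0.182],
  ],
  angular=[
    [0, 0, 0],
    [0, 0, 0],
    [0, 0, 0],
    [0, 0, 0],
    [0, 0, 0],
    [0, 0, 0],
    [0, 0, 0],
    [0, 0, 0],
    [0, 0, 0],
    [0, 0, 0],
  ],
  fingers=[-1, -1, -1, -1, -1, -1, -1, -1, -1, -1],
)

```text
time_s: 2.87
tcp_pos: [0.5233, -0.211, 0.2001]
tool_rot: [-179.7, 0.0, 89.3]
ft_force: [-8.2, -1.8, 3.5]
grip_width: 0.0113
grasp_force: 15.0
```

Request:
jog_arm(
  dp=[
    [0, 0.019, -0.013],
    [0, 0.038, -0.026],
    [0, 0.059, -0.038],
    [0, 0.08, -0.049],
    [0, 0.102, -0.06],
    [0, 0.123, -0.069],
    [0, 0.146, -0.078],
    [0, 0.168, -0.085],
    [0, 0.191, -0.092],
    [0, 0.214, -0.097],
  ],
  angular=[
    [0, 0, 0],
    [0, 0, 0],
    [0, 0, 0],
    [0, 0, 0],
    [0, 0, 0],
    [0, 0, 0],
    [0, 0, 0],
    [0, 0, 0],
    [0, 0, 0],
    [0, 0, 0],
  ],
  fingers=[-1, -1, -1, -1, -1, -1, -1, -1, -1, -1],
)

```text
time_s: 3.7
tcp_pos: [0.6109, -0.2124, 0.2401]
tool_rot: [-179.9, 0.1, 89.3]
ft_force: [-4.4, -3.8, 2.6]
grip_width: 0.0113
grasp_force: 15.0
```

Request:
jog_arm(
  dp=[
    [0, 0.02, -0.003],
    [0, 0.04, -0.006],
    [0, 0.06, -0.008],
    [0, 0.08, -0.009],
    [0, 0.093, -0.01],
    [0, 0.1, -0.01],
    [0, 0.105, -0.01],
    [0, 0.11, -0.01],
    [0, 0.115, -0.01],
    [0, 0.115, -0.01],
  ],
  angular=[
    [0, 0, 0],
    [0, 0, 0],
    [0, 0, 0],
    [0, 0, 0],
    [0, 0, 0],
    [0, 0, 0],
    [0, 0, 0],
    [0, 0, 0],
    [0, 0, 0],
    [0, 0, 0],
  ],
  fingers=[-1, -1, -1, -1, -1, -1, -1, -1, -1, -1],
)

```text
time_s: 4.53
tcp_pos: [0.6487, -0.2131, 0.2428]
tool_rot: [-178.8, 0.0, 89.2]
ft_force: [-29.8, -0.7, 18.8]
grip_width: 0.0166
grasp_force: 15.0
```

Request:
jog_arm(
  dp=[
    [0, 0, 0],
    [0, -0.015, 0],
    [0, -0.015, 0],
    [0, -0.015, 0],
    [0, -0.015, -0.1],
    [0, -0.015, -0.2],
    [0, -0.015, -0.2],
  ],
  angular=[
    [0, 0, 0],
    [0, 0, 0],
    [0, 0, 0],
    [0, 0, 0],
    [0, 0, 0],
    [0, 0, 0],
    [0, 0, 0],
  ],
  fingers=[0, 0, 0, 0, 0, 0, 0],
)

```text
time_s: 5.12
tcp_pos: [0.6554, -0.2111, 0.3311]
tool_rot: [179.2, 0.1, 89.4]
ft_force: [0.7, 0.2, 1.1]
grip_width: 0.046
grasp_force: 0.0
```

```bash
python3 - <<'E'
from h import *
np.set_printoptions(precision=3,suppress=True)
a,d1=cams.snapshot("scene");b,d2=cams.snapshot("top")
im=np.hstack([cv2.resize(a[110:310,260:460],(400,400)),cv2.resize(b[60:260,300:500],(400,400))])
cv2.imwrite("pics/shut.png",im[:,:,::-1])
W=cloud("top",d2);Q=W[130:175,355:445].reshape(-1,3)
q=Q[(Q[:,2]>.24)&(Q[:,2]<.27)&(Q[:,0]<.69)&(Q[:,1]<-.13)&(Q[:,1]>-.29)];
for y0 in np.arange(-.29,-.13,.02):
    k=q[(q[:,1]>=y0)&(q[:,1]<y0+.02)]; print(round(y0,2),len(k),np.median(k,0) if len(k) else "")
go([(.607,.180,.33)],[93.9])
E
```

```text
-0.29 0 
-0.27 0 
-0.25 0 
-0.23 1 [ 0.64  -0.21   0.248]
-0.21 38 [ 0.644 -0.201  0.255]
-0.19 42 [ 0.645 -0.18   0.255]
-0.17 41 [ 0.645 -0.16   0.254]
-0.15 39 [ 0.645 -0.14   0.254]
[0.976, -0.125, -0.015] [0.002, 0.0, -0.025]
```

View pics/shut.png

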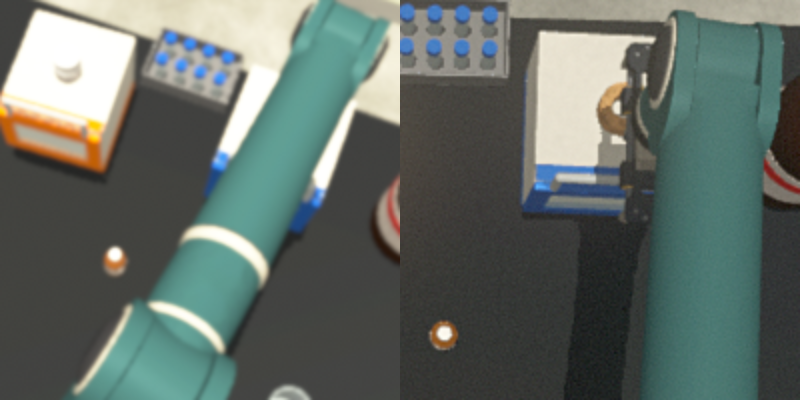

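The blue door now stands upright, with its bar at about (570,183) in the right-hand crop and measured at x≈0.645. The cork ring is in place. Next I'll move above the orange bar, then check the blue door with the view clear.

Request:
jog_arm(
  dp=[
    [0.976, -0.125, -0.015],
    [0.976, -0.125, -0.015],
    [0.976, -0.125, -0.015],
    [0.976, -0.125, -0.015],
    [0.976, -0.125, -0.015],
    [0.976, -0.125, -0.015],
    [0.976, -0.125, -0.015],
    [0.976, -0.125, -0.015],
    [0.976, -0.125, -0.015],
    [0.976, -0.125, -0.015],
  ],
  angular=[
    [0, 0, -0.025],
    [0, 0, -0.025],
    [0, 0, -0.025],
    [0, 0, -0.025],
    [0, 0, -0.025],
    [0, 0, -0.025],
    [0, 0, -0.025],
    [0, 0, -0.025],
    [0, 0, -0.025],
    [0, 0, -0.025],
  ],
  fingers=[0, 0, 0, 0, 0, 0, 0, 0, 0, 0],
)

```text
time_s: 6.05
tcp_pos: [0.6028, 0.1866, 0.3269]
tool_rot: [-179.9, -0.2, 94.3]
ft_force: [-0.1, 0.8, -0.0]
grip_width: 0.0458
grasp_force: 0.0
```

```bash
python3 - <<'E'
from h import *
np.set_printoptions(precision=3,suppress=True)
a,d1=cams.snapshot("scene");b,d2=cams.snapshot("top")
im=np.hstack([cv2.resize(a[110:310,260:460],(400,400)),cv2.resize(b[60:260,300:500],(400,400))])
cv2.imwrite("pics/shut2.png",im[:,:,::-1])
for n,d in(("top",d2),("scene",d1)):
    W=cloud(n,d)[120:280,350:460].reshape(-1,3);W=W[(W[:,0]>.6)&(W[:,0]<.7)&(abs(W[:,1]+.21)<.09)]
    for z0,z1 in((.24,.27),(.185,.205),(.1,.18)):
        k=W[(W[:,2]>z0)&(W[:,2]<z1)&(abs(W[:,1]+.21)<.06)]
        if len(k):print(n,z0,len(k),np.percentile(k[:,0],[2,25,50,75]),np.median(k[:,2]))
    k=W[(W[:,2]>.06)&(W[:,2]<.185)&(W[:,0]<.652)]
    if len(k)>20:print("front fit x(z)",np.polyfit(k[:,2],k[:,0],1),len(k))
print(manip.read_state()["tcp_pos"],manip.read_state()["tool_rot"])
go([(.607,.180,.33),(.607,.180,.242)],[93.9]*2)
E
```

```text
top 0.24 243 [0.638 0.641 0.644 0.647] 0.2547062754465039
top 0.185 895 [0.639 0.65  0.675 0.688] 0.19544068724768557
top 0.1 205 [0.638 0.642 0.643 0.644] 0.13106809396531202
front fit x(z) [-0.012  0.643] 617
scene 0.24 140 [0.638 0.64  0.643 0.646] 0.25391486213892733
scene 0.185 490 [0.638 0.647 0.66  0.687] 0.1945849171355284
scene 0.1 255 [0.637 0.641 0.642 0.643] 0.1357268216545673
front fit x(z) [-0.011  0.642] 666
[0.603 0.185 0.327] [-179.854   -0.17    94.347]
[-0.014, 0.008, -0.008] [-0.001, -0.001, 0.002]
[-0.014, 0.009, 0.212] [-0.001, -0.001, 0.002]
```

View pics/shut2.png

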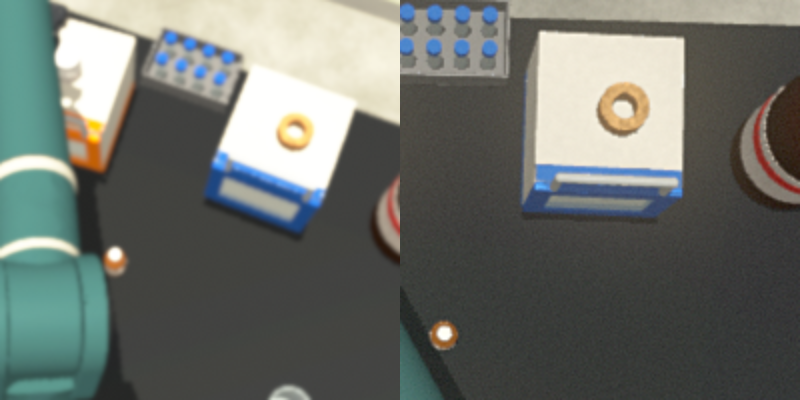

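The blue door is shut: its outer face leans only about 0.012 rad, and the same in both views. Now descend over the orange bar and grip it.

Request:
jog_arm(
  dp=[
    [-0.014, 0.009, 0],
    [-0.014, 0.009, 0.07],
    [-0.014, 0.009, 0.14],
    [-0.014, 0.009, 0.2],
    [-0.014, 0.009, 0.212],
    [-0.014, 0.009, 0.212],
  ],
  angular=[
    [0, 0, 0],
    [0, 0, 0],
    [0, 0, 0],
    [0, 0, 0],
    [0, 0, 0],
    [0, 0, 0],
  ],
  fingers=[0, 0, 0, 0, 0, 0],
)

```text
time_s: 6.65
tcp_pos: [0.6092, 0.1707, 0.241]
tool_rot: [-179.7, 0.1, 93.6]
ft_force: [0.7, -0.1, 0.2]
grip_width: 0.0463
grasp_force: 0.0
```

Request:
jog_arm(
  dp=[
    [0, 0, 0],
    [0, 0, 0],
    [0, 0, 0],
    [0, 0, 0],
    [0, 0, 0],
    [0, 0, 0],
  ],
  angular=[
    [0, 0, 0],
    [0, 0, 0],
    [0, 0, 0],
    [0, 0, 0],
    [0, 0, 0],
    [0, 0, 0],
  ],
  fingers=[-1, -1, -1, -1, -1, -1],
  grip_force=20,
)

```text
time_s: 7.15
tcp_pos: [0.6096, 0.1738, 0.2443]
tool_rot: [180.0, 0.0, 93.8]
ft_force: [-1.3, -0.8, 2.8]
grip_width: 0.0111
grasp_force: 20.0
```

```bash
python3 - <<'E'
from h import *
s=manip.read_state();print(s["tcp_pos"],s["ft_force"],s["grip_width"],s["tool_rot"])
r=.205
for n in (20,):
    print([[0,round(-r*np.sin(a)/.4,3),round(r*(1-np.cos(a))/.4,3)] for a in np.linspace(0,1.4,n+1)[1:]])
E
```

```text
[0.60956547 0.17381608 0.24428553] [-1.32406912 -0.76384889  2.77007837] 0.011138514190793833 [1.79954232e+02 4.77593347e-03 9.38320049e+01]
[[0, np.float64(-0.036), np.float64(0.001)], [0, np.float64(-0.072), np.float64(0.005)], [0, np.float64(-0.107), np.float64(0.011)], [0, np.float64(-0.142), np.float64(0.02)], [0, np.float64(-0.176), np.float64(0.031)], [0, np.float64(-0.209), np.float64(0.045)], [0, np.float64(-0.241), np.float64(0.06)], [0, np.float64(-0.272), np.float64(0.078)], [0, np.float64(-0.302), np.float64(0.098)], [0, np.float64(-0.33), np.float64(0.121)], [0, np.float64(-0.357), np.float64(0.145)], [0, np.float64(-0.382), np.float64(0.17)], [0, np.float64(-0.405), np.float64(0.198)], [0, np.float64(-0.426), np.float64(0.227)], [0, np.float64(-0.445), np.float64(0.257)], [0, np.float64(-0.461), np.float64(0.289)], [0, np.float64(-0.476), np.float64(0.322)], [0, np.float64(-0.488), np.float64(0.356)], [0, np.float64(-0.498), np.float64(0.39)], [0, np.float64(-0.505), np.float64(0.425)]]
```

Request:
jog_arm(
  dp=[
    [0, -0.036, 0.001],
    [0, -0.072, 0.005],
    [0, -0.107, 0.011],
    [0, -0.142, 0.02],
    [0, -0.176, 0.031],
    [0, -0.209, 0.045],
    [0, -0.241, 0.06],
    [0, -0.272, 0.078],
    [0, -0.302, 0.098],
    [0, -0.33, 0.121],
  ],
  angular=[
    [0, 0, 0],
    [0, 0, 0],
    [0, 0, 0],
    [0, 0, 0],
    [0, 0, 0],
    [0, 0, 0],
    [0, 0, 0],
    [0, 0, 0],
    [0, 0, 0],
    [0, 0, 0],
  ],
  fingers=[-1, -1, -1, -1, -1, -1, -1, -1, -1, -1],
)

```text
time_s: 7.98
tcp_pos: [0.4827, 0.1651, 0.1944]
tool_rot: [179.3, -0.2, 93.8]
ft_force: [20.3, 3.0, -22.5]
grip_width: 0.0113
grasp_force: 20.0
```

Request:
jog_arm(
  dp=[
    [0, -0.02, 0.031],
    [0, -0.045, 0.056],
    [0, -0.067, 0.083],
    [0, -0.088, 0.112],
    [0, -0.106, 0.141],
    [0, -0.122, 0.172],
    [0, -0.137, 0.205],
    [0, -0.148, 0.238],
  ],
  angular=[
    [0, 0, 0],
    [0, 0, 0],
    [0, 0, 0],
    [0, 0, 0],
    [0, 0, 0],
    [0, 0, 0],
    [0, 0, 0],
    [0, 0, 0],
  ],
  fingers=[-1, -1, -1, -1, -1, -1, -1, -1],
)

```text
time_s: 8.65
tcp_pos: [0.4245, 0.1612, 0.1012]
tool_rot: [179.3, -0.1, 93.8]
ft_force: [13.5, -2.6, -1.6]
grip_width: 0.0115
grasp_force: 20.0
```

Request:
jog_arm(
  dp=[
    [0, -0.005, 0.02],
    [0, -0.01, 0.04],
    [0, -0.014, 0.055],
    [0, -0.016, 0.067],
    [0, -0.018, 0.075],
    [0, -0.018, 0.08],
    [0, -0.018, 0.08],
  ],
  angular=[
    [0, 0, 0],
    [0, 0, 0],
    [0, 0, 0],
    [0, 0, 0],
    [0, 0, 0],
    [0, 0, 0],
    [0, 0, 0],
  ],
  fingers=[-1, -1, -1, -1, -1, -1, -1],
)

```text
time_s: 9.23
tcp_pos: [0.4189, 0.1622, 0.0716]
tool_rot: [179.2, -0.2, 93.8]
ft_force: [8.5, -2.0, 18.9]
grip_width: 0.0113
grasp_force: 20.0
```

The upward force of 19 N at bar height 0.08 m matches the 1.4 rad stop. Release and lift clear.

Request:
jog_arm(
  dp=[
    [0, 0, -0.005],
    [0, 0, -0.005],
    [0, 0, -0.005],
    [0, 0, -0.005],
    [0, 0, -0.07],
    [0, 0, -0.15],
    [0, 0, -0.25],
    [0, 0, -0.35],
    [0, 0, -0.45],
    [0, 0, -0.45],
  ],
  angular=[
    [0, 0, 0],
    [0, 0, 0],
    [0, 0, 0],
    [0, 0, 0],
    [0, 0, 0],
    [0, 0, 0],
    [0, 0, 0],
    [0, 0, 0],
    [0, 0, 0],
    [0, 0, 0],
  ],
  fingers=[0, 0, 0, 0, 0, 0, 0, 0, 0, 0],
)

```text
time_s: 10.07
tcp_pos: [0.4146, 0.1623, 0.2542]
tool_rot: [179.4, -0.1, 93.8]
ft_force: [0.6, 0.5, -0.2]
grip_width: 0.0465
grasp_force: 0.0
```

```bash
python3 - <<'E'
from h import *
np.set_printoptions(precision=3,suppress=True)
a,d1=cams.snapshot("scene");b,d2=cams.snapshot("top")
im=np.hstack([cv2.resize(a[80:300,180:460],(400,314)),cv2.resize(b[60:310,150:500],(400,314))])
cv2.imwrite("pics/end.png",im[:,:,::-1])
for n,d in(("top",d2),("scene",d1)):
    W=cloud(n,d).reshape(-1,3)
    k=W[(W[:,0]>.400)&(W[:,0]<.6)&(W[:,1]>.08)&(W[:,1]<.26)&(W[:,2]>.03)&(W[:,2]<.13)]
    if len(k)>20:print(n,"orange door z(x)",np.polyfit(k[:,0],k[:,2],1),len(k))
    k=W[(W[:,0]>.6)&(W[:,0]<.652)&(abs(W[:,1]+.21)<.09)&(W[:,2]>.06)&(W[:,2]<.185)]
    if len(k)>20:print(n,"blue front x(z)",np.polyfit(k[:,2],k[:,0],1),len(k))
s=manip.read_state();print(s["time_s"],s["tcp_pos"],s["ft_force"],s["grip_width"])
E
```

```text
top orange door z(x) [-0.189  0.159] 2218
top blue front x(z) [-0.012  0.643] 610
scene orange door z(x) [-0.188  0.157] 1175
scene blue front x(z) [-0.008  0.642] 671
10.1667 [0.412 0.16  0.249] [ 0.443  0.048 -0.483] 0.045917929477136
```

View pics/end.png

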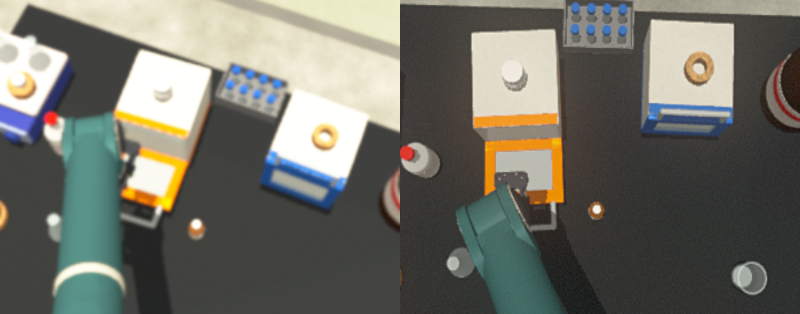

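The orange door is down: its slope of 0.189 gives about 1.38 rad, with the bar at about (545,215) in the right-hand crop. The blue door is still shut, and the bystanders are still standing.

```bash
python3 -c "
from workcell import workorder
print(workorder.job_done())"
```

```text
the job is handed in; nothing more can be done
None
```

The blue door is shut (about 0.01 rad from upright) and the orange door was then pulled down to its stop (about 1.38 rad); by the final pictures all bystanders are still standing, and the job was handed in clear of contact at about 10 s, with no verdict returned.

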